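# Run a fingertip along the clip organiser to shut its lids

### The arm

A 6-joint arm with a two-finger parallel gripper is mounted at the origin on the work surface. World frame = base frame: x ahead of the robot, y to its left, z up, the work surface at z = 0. Lengths are in m, angles in rad, forces in N, time in s.
With the tool pointing down it reaches from about 0.325 to 0.9 m from the base axis. Payload 3.5 kg.
Tool frame: the origin (TCP) lies midway between the tips of the shut fingers; the grasp point (between the pads) lies 19 mm behind it; z points along the fingers, y is the line along which they close (so a half turn about z gives the same grasp; the last joint's range is limited). The gripper opens to 85 mm and grips with 20 to 120 N. Pads are 22 mm wide; open, the fingers measure 114 mm over their backs; the gripper's body (76 mm by 85 mm) begins 54 mm behind the grasp point. The pads swing forward as they close: fully open they stand 13 mm farther back than shut.
Start: joints at [1.039, 0.276, -0.026, 1.268, 0, 1.467], TCP at [0.26, 0.568, 0.231] pointing down, gripper open.
Joint ranges: [-3.12, 3.12], [-0.85, 1.88], [-1.08, 1.24], [-1.95, 2.15], [-1.57, 1.53], [-3.14, 3.14]. Speed limits (rad/s): [2.57, 2.57, 3.14, 3.14, 3.14, 3.14].

### API

Orientations are given as a unit quaternion [x, y, z, w].
In Python, from bench import read_state, capture, finish_job gives the robot as it stands.
- The arm moves only by the tool play_rows, never from a script. Its arguments are lists of equal length, an entry for each row: "grip": the opening, from -1 (shut) to 1 (fully open); "travel": the shift along the world's x, y, z in cm, a list of three; "rot": the turn, a rotation vector about the world's x, y, z in degrees, a list of three. A call has 1 to 12 rows; each row is the pose to reach, as a shift and turn from the pose commanded when the call began; what a row does not reach only later rows make up. A row lasts 1/10 s, in which the tool goes at most 50 mm and 8.59 degrees, less where a joint would pass 70% of its speed; a pose out of reach is approached as far as the arm can. A call with a gripper value outside its range is refused whole. The fingers move at their own pace and stop on an object; the grip force is fixed at half the most. Time passes only in rows, so rows that repeat a pose let the fingers close. It gives the time, the measured TCP pose, the force, the opening and the grip force at its end, in the units of the state.
- read_state(): the state, without advancing time (a new reading comes with each control period).
- capture(name): name is "scene" or "top" or "wrist"; returns a dict with "frame" (420x560x3 uint8, red, green, blue), "fov_y" (degrees; the focal length in pixels is half the picture's height over the tangent of half this angle, whatever the lens; pixels are square), "cx", "cy" (the principal point, pixels), "xyz" and "orientation" of the camera in the world. Camera axes: x right, y down, z forward; pixel columns grow to the right and rows downward; lengths in m; the calibration is good to about 2 mm. A picture is of the moment at which its call begins. There is no depth.
- finish_job(): hands the job in; it is judged then, once.
The state is a dict: "time_s": time; "joint_pos": joint angles; "qd": joint speeds; "joint_torque": joint torques, N m; "position": TCP position; "eef_rot": TCP orientation; "force": force on the tool from outside, world axes, zero at the start; "torque": the same for the moment, N m; "gripper_width": finger opening in m; "gripper_force": force on a finger pad.
Only numpy, scipy, OpenCV 4.12 (cv2) and the standard library are available. Lean on these libraries where they do the work, as an engineer would, in place of code of your own. Each camera call takes 0.05 s, during which the arm holds its last target. There are 200 camera calls.

### The job

Run the closed fingertips gently along the top of the long clip organiser, from the end with the rounded nose to the other end, so that its six propped-up flip lids are laid down one after another in that order and all lie shut. Only touch it lightly: do not lift the organiser, push it out of its place or press hard on it. Leave the other things on the desk where they are, and finish with the hand clear.

Things in the scene. Friction and masses are not known exactly. Their poses are not given: they have to be found in the camera images.
- organiser: Black plastic clip organiser, loose on the desk (about 0.8 kg, slides if pushed sideways with over about 5 N), pointing any way. Box 190 mm long (own x, -95 to +95), 36 wide (y), rim 32 high, six compartments in a row along x. At its -x end a lower rounded nose (20 high, radius 18, out to x = -113) marks the start of the row. Origin: centre of the 190 mm box's underside; z up.
- first_hinge (a point): Start of the row, next to the nose: point on the organiser's midline above the first lid's hinge (own x -91.5 mm), 34.5 mm above the desk, which is the level of the tops of shut lids.
- last_edge (a point): End of the row: point on the organiser's midline at the free edge of the sixth lid when shut (own x +91.5 mm), 34.5 mm above the desk.
- lid1 (a joint): Angle (rad) of lid 1 counted from the nose: 0 shut flat, 1.25 fully open. All six lids are alike: white plates 28 mm long (along the row), 34 wide, 2.5 thick; all start open (0.6 to 1.15). Hinge of lid n: across the row at the organiser's x = -91.5 + 31(n-1) mm, 32 mm high, on the lid's side nearer the nose, so the free edge is the side away from the nose.
- lid2 (a joint): Angle (rad) of lid 2 counted from the nose: 0 shut flat, 1.25 fully open. The lids have no spring: a slightly stiff hinge (0.004 Nm) keeps each lid where it is left.
- lid3 (a joint): Angle (rad) of lid 3 counted from the nose: 0 shut flat, 1.25 fully open. Something moving along the row away from the nose, close above the rim, meets the upper face of each lid and lays it down; moving towards the nose it catches under the lids.
- lid4 (a joint): Angle (rad) of lid 4 counted from the nose: 0 shut flat, 1.25 fully open. Same kind as lid 1.
- lid5 (a joint): Angle (rad) of lid 5 counted from the nose: 0 shut flat, 1.25 fully open. Same kind as lid 1.
- lid6 (a joint): Angle (rad) of lid 6 counted from the nose: 0 shut flat, 1.25 fully open. Same kind as lid 1.
- eraser: Bystander, loose, to be left alone: white eraser 45 x 22 x 13 mm; origin at the centre of its underside.
- tape: Bystander, loose, to be left alone: clear tape roll lying flat, diameter 60 mm, 18 mm high; origin at the centre of its underside.
- notes: Bystander, loose, to be left alone: block of paper notes 51 x 51 x 25 mm; origin at the centre of its underside.
- sharpener: Bystander, loose, to be left alone: metal pencil sharpener 26 x 16 x 13 mm; origin at the centre of its underside.
- stapler: Bystander, loose, to be left alone: black stapler 125 mm long, 49 mm high; origin at the centre of its underside.
- mug: Bystander, loose, to be left alone: white mug, diameter 80 mm, 92 mm high; origin at the centre of its underside.
- book: Bystander, loose, to be left alone: closed blue book 210 x 145 x 22 mm; origin at the centre of its underside.

How it is judged:
By the outcome, as a careful person would: the job done as asked, in the order asked, and still so for the second after the job is handed in, with the robot touching nothing.
It also fails if it takes over 42 s, if anything falls off the work surface, if the arm or the gripper's body presses on something with over 40 N, if the wrist force passes 120 N, or if a joint passes its speed limit or range.

## Working session

There is one attempt and no reset: what is moved stays moved. The work goes in short steps, Python scripts to look and compute and a tool call to move; the robot and the scene stay as the last step left them, time stands still between calls to the robot, and variables do not carry over. Pictures are saved under pics/ and viewed, at most 10 in all, crops included, and the job is handed in when it is done.

Besides the shell and the picture viewer there is one more tool, called after ">>>" as a command line: name --argument value ..., lists and objects as JSON in quotes. play_rows: Moves the arm, as the interface text tells. Its arguments: {"type":"object","properties":{"grip":{"type":"array"},"travel":{"type":"array"},"rot":{"type":"array"}},"required":["grip","travel","rot"]}

```bash
mkdir -p pics; cat > h.py <<'E'
import numpy as np, cv2, json
from scipy.spatial.transform import Rotation as R
from bench import read_state, capture, finish_job
def snap(n,f):
    c=capture(n); cv2.imwrite(f'pics/{f}.png',c['frame'][:,:,::-1]); d={k:(np.array(v).tolist() if k!='frame' else 0) for k,v in c.items()}
    json.dump(d,open(f'pics/{f}.json','w')); return c
def load(f):
    c=json.load(open(f'pics/{f}.json')); c['frame']=cv2.imread(f'pics/{f}.png')[:,:,::-1]; return c
def foc(c): return 210/np.tan(np.radians(c['fov_y'])/2)
def ray(c,u,v):
    f=foc(c); return R.from_quat(c['orientation']).apply([(u-c['cx'])/f,(v-c['cy'])/f,1])
def onz(c,u,v,z):
    d=ray(c,u,v); o=np.array(c['xyz']); return o+d*(z-o[2])/d[2]
def proj(c,p):
    q=R.from_quat(c['orientation']).inv().apply(np.array(p)-c['xyz']); return foc(c)*q[:2]/q[2]+[c['cx'],c['cy']]
E
python3 - <<'E'
from h import *
for n in('scene','top'):
    c=snap(n,n+'1'); print(n,c['fov_y'],c['cx'],c['cy'],c['xyz'],c['orientation'])
s=read_state(); print(s['position'],s['eef_rot'],s['time_s'])
E
```

```text
scene 51.3764546373594 282.0750764467778 213.32522917815197 [ 1.34073538 -0.75127404  0.72478204] [ 0.80096948  0.33826147 -0.19290657 -0.45476821]
top 42.47034400348703 278.78889513780365 206.42859923346154 [0.34422079 0.02992846 1.33104428] [ 0.70949662 -0.70071291  0.05259444 -0.05338347]
[0.25951411 0.56780317 0.23026986] [ 2.12760194e-01  9.77103937e-01 -9.46159816e-04 -3.18529689e-04] 0.1
```

View pics/top1.png

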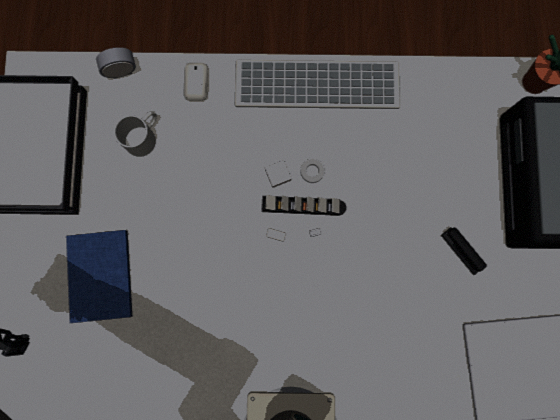

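View pics/scene1.png

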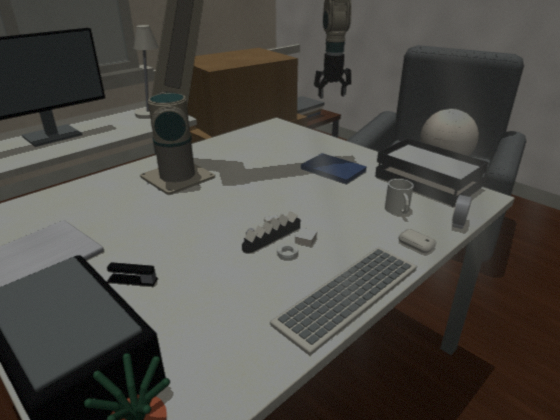

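The top view shows the organiser at about (262,203)–(346,208), nose at the right end. Next I measure it from a mask.

```bash
python3 - <<'E'
from h import *
c=load('top1'); f=c['frame']
cr=f[150:250,240:370]; cv2.imwrite('pics/crop1.png',cv2.resize(cr,None,fx=6,fy=6,interpolation=cv2.INTER_CUBIC)[:,:,::-1])
for p in [(262,195),(262,212),(346,208),(338,200),(338,215)]: print(p,onz(c,*p,0.032))
E
```

```text
(262, 195) [0.56823815 0.07390724 0.032     ]
(262, 212) [0.52637769 0.07319078 0.032     ]
(346, 208) [ 0.53873132 -0.13073936  0.032     ]
(338, 200) [ 0.5581875  -0.11137882  0.032     ]
(338, 215) [ 0.52132575 -0.11123497  0.032     ]
```

View pics/crop1.png

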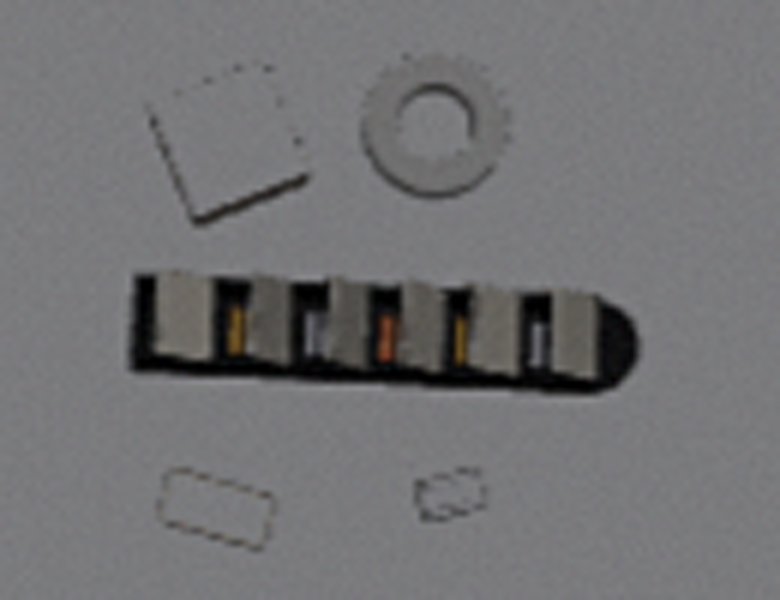

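The close view shows the six open lids. The nose tip is at crop (638,346) and the end-face corners are at (135,274) and (130,370). The row runs roughly along world +y. Next I go above it with the fingers shut.

>>> play_rows --grip '[-1,-1,-1,-1,-1,-1,-1,-1,-1,-1,-1,-1]' --travel '[[2.5,-4,1],[4.5,-8,2],[6.5,-12,3],[8.5,-16,3],[10.5,-20,3],[12.5,-24,3],[14.5,-28,3],[16.5,-32,3],[18.5,-36,3],[20.5,-40,3],[22.5,-44,3],[24.5,-48,3]]' --rot '[[0,0,-5.5],[0,0,-11],[0,0,-16.5],[0,0,-22],[0,0,-27.5],[0,0,-33],[0,0,-38.5],[0,0,-44],[0,0,-49.5],[0,0,-55],[0,0,-61],[0,0,-67.5]]'

```text
time_s: 1.3
position: [0.505, 0.0866, 0.261]
eef_rot: [0.721, 0.693, -0.0, -0.0]
force: [0.8, 1.1, 0.0]
gripper_width: 0.0003
gripper_force: 0.0
```

>>> play_rows --grip '[-1,-1,-1,-1,-1,-1]' --travel '[[1,-4,0],[2,-8,0],[3.5,-11,0],[3.5,-11,0],[3.5,-11,0],[3.5,-11,0]]' --rot '[[0,0,0],[0,0,0],[0,0,0],[0,0,0],[0,0,0],[0,0,0]]'

```text
time_s: 1.9
position: [0.5392, -0.0208, 0.2609]
eef_rot: [0.72, 0.694, -0.0, -0.001]
force: [-0.1, -0.4, 0.4]
gripper_width: -0.0003
gripper_force: 0.0
```

```bash
python3 - <<'E'
from h import *
c=snap('wrist','w1'); print(c['fov_y'],c['xyz'],R.from_quat(c['orientation']).as_matrix().round(3).tolist())
s=read_state(); print(s['position'],R.from_quat(s['eef_rot']).as_matrix().round(3).tolist(),s['joint_pos'],s['force'],s['gripper_width'])
E
```

```text
68.01526024530104 [0.54135207 0.04993178 0.40302017] [[0.999, -0.034, -0.012], [-0.036, -0.96, -0.277], [-0.002, 0.277, -0.961]]
[ 0.53920357 -0.02058478  0.26106262] [[0.035, 0.999, -0.001], [0.999, -0.035, 0.0], [0.0, -0.001, -1.0]] [-1.58119698e-01  1.11068398e-01 -1.65725947e-01  1.29497513e+00
  2.60622292e-04  1.44751830e+00] [-0.31467829  0.19299209  0.92509168] -3.9718718477049e-05
```

View pics/w1.png

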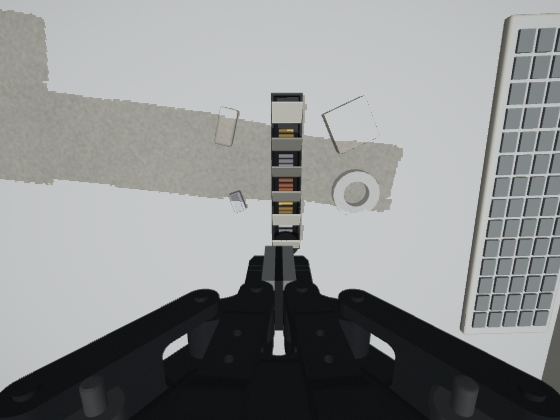

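The wrist view shows the organiser running straight up the picture, columns 271–302. The end face is at row 93, and the nose is hidden behind the fingers near (285,245). The tape and notes are to the right, the eraser and sharpener to the left.

```bash
python3 - <<'E'
from h import *
c=load('w1'); g=cv2.cvtColor(c['frame'],cv2.COLOR_RGB2GRAY)
for v in (96,99,128,131,134,154,158,184,208,232):
    r=np.where(g[v,255:320]<90)[0]+255
    if len(r): a,b=onz(c,r[0]-.0,v,.032),onz(c,r[-1]+1.,v,.032); print(v,r[0],r[-1],a[:2].round(4),b[:2].round(4))
r=np.where(g[80:110,287]<90)[0]+80; print(r[:5],onz(c,287,r[0],.032),onz(c,287,r[0],0))
t=load('top1'); g=cv2.cvtColor(t['frame'],cv2.COLOR_RGB2GRAY)
m=np.zeros_like(g); m[192:218,258:352]=(g[192:218,258:352]<45)
n,l,st,_=cv2.connectedComponentsWithStats(m); i=1+np.argmax(st[1:,4]); print(st[i])
x,y,w,h=st[i][:4]; ys=np.where(l[:,x+w-1]==i)[0]; print('nose',onz(t,x+w,ys.mean(),.02),'end',onz(t,x,203.5,.032))
E
```

```text
96 271 302 [0.533  0.0729] [0.569  0.0716]
99 271 301 [0.5329 0.0697] [0.5678 0.0684]
128 271 301 [0.5315 0.038 ] [0.5674 0.0367]
131 271 301 [0.5314 0.0346] [0.5673 0.0333]
134 271 301 [0.5312 0.0312] [0.5673 0.0299]
154 271 301 [0.5303 0.0081] [0.5669 0.0069]
158 271 301 [0.5301 0.0034] [0.5668 0.0021]
184 272 300 [ 0.53  -0.028] [ 0.5652 -0.0293]
208 272 300 [ 0.5287 -0.0584] [ 0.5647 -0.0597]
232 272 299 [ 0.5274 -0.0902] [ 0.5629 -0.0914]
[93 94 95 96 97] [0.55108369 0.07540393 0.032     ] [0.55192303 0.07760087 0.        ]
[262 196  84  20 581]
nose [ 0.54176805 -0.13223112  0.02      ] end [0.54725812 0.07354816 0.032     ]
```

>>> play_rows --grip '[-1,-1,-1,-1,-1,-1,-1,-1,-1,-1,-1,-1]' --travel '[[0.1,-4,0],[0.2,-8,0],[0.3,-11.7,-3],[0.3,-11.7,-7],[0.3,-11.7,-11],[0.3,-11.7,-15],[0.3,-11.7,-18],[0.3,-11.7,-20],[0.3,-11.7,-21.5],[0.3,-11.7,-22.2],[0.3,-11.7,-22.2],[0.3,-11.7,-22.2]]' --rot '[[0,0,0],[0,0,0],[0,0,0],[0,0,0],[0,0,0],[0,0,0],[0,0,0],[0,0,0],[0,0,0],[0,0,0],[0,0,0],[0,0,0]]'

```text
time_s: 3.15
position: [0.5435, -0.1383, 0.0401]
eef_rot: [0.719, 0.695, 0.0, 0.001]
force: [0.6, -0.6, 0.9]
gripper_width: -0.0003
gripper_force: 0.0
```

```bash
python3 - <<'E'
from h import *
c=snap('wrist','w2'); s=read_state(); print(s['position'],s['force'],s['time_s'],s['joint_pos'])
for p in ([.5435,-.112,.0345],[.550,.071,.0345],s['position']): print(proj(c,p))
d=snap('scene','s2')
for p in ([.5435,-.112,.0345],[.550,.071,.0345],s['position']): print(proj(d,p))
a=cv2.resize(d['frame'][170:290,210:340],None,fx=4,fy=4); b=np.zeros((480,1,3),np.uint8)
w=cv2.resize(c['frame'][100:400,200:370],(272,480)); cv2.imwrite('pics/v2.png',np.hstack([a,w])[:,:,::-1])
E
```

```text
[ 0.54384749 -0.13854062  0.04044384] [-0.19723091 -0.38145898 -0.26501564] 3.2 [-3.64633822e-01  3.34251251e-01 -3.89445750e-01  8.45071853e-01
  2.66202920e-05  1.24158406e+00]
[277.86861698 210.50924894]
[ 277.70349159 -316.95384108]
[280.44069171 264.60612653]
[247.9447245  239.03713331]
[295.12961465 216.35067518]
[240.60943575 241.0740888 ]
```

View pics/v2.png

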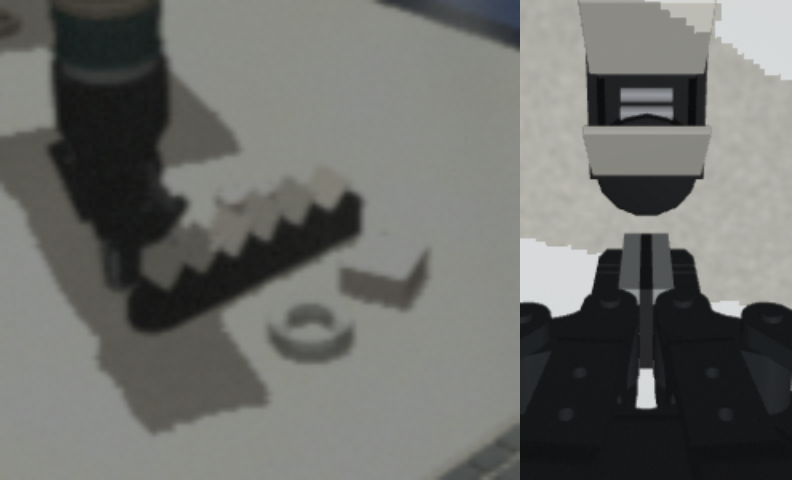

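The fingertips are centred on the midline and just short of the nose, and all lids are still open. Now I push lid 1 down, then feel for its shut height.

>>> play_rows --grip '[-1,-1,-1,-1,-1,-1,-1,-1,-1,-1,-1,-1]' --travel '[[0,0.5,-0.1],[0,1,-0.2],[0,1.4,-0.2],[0,1.8,-0.2],[0,2.2,-0.2],[0.1,2.6,-0.2],[0.1,3,-0.2],[0.1,3.4,-0.2],[0.1,3.8,-0.2],[0.1,3.9,-0.2],[0.1,3.9,-0.3],[0.1,3.9,-0.3]]' --rot '[[0,0,0],[0,0,0],[0,0,0],[0,0,0],[0,0,0],[0,0,0],[0,0,0],[0,0,0],[0,0,0],[0,0,0],[0,0,0],[0,0,0]]'

```text
time_s: 4.45
position: [0.5438, -0.0995, 0.0361]
eef_rot: [0.72, 0.694, -0.0, -0.0]
force: [-0.6, -0.5, 0.6]
gripper_width: 0.0001
gripper_force: 0.0
```

```bash
python3 - <<'E'
from h import *
s=read_state(); print(s['position'],s['force'],s['time_s'])
E
```

```text
[ 0.54375976 -0.09953663  0.03614627] [-0.64282803 -0.45212233  0.55050317] 4.45
```

>>> play_rows --grip '[-1,-1,-1]' --travel '[[0,0,-0.05],[0,0,-0.1],[0,0,-0.1]]' --rot '[[0,0,0],[0,0,0],[0,0,0]]'

```text
time_s: 4.75
position: [0.5438, -0.0997, 0.0352]
eef_rot: [0.72, 0.694, -0.0, -0.0]
force: [0.7, 0.4, 0.9]
gripper_width: -0.0001
gripper_force: 0.0
```

>>> play_rows --grip '[-1,-1]' --travel '[[0,0,-0.05],[0,0,-0.05]]' --rot '[[0,0,0],[0,0,0]]'

```text
time_s: 4.95
position: [0.5438, -0.0996, 0.0347]
eef_rot: [0.72, 0.694, -0.0, -0.0]
force: [0.5, -0.3, -0.4]
gripper_width: 0.0001
gripper_force: 0.0
```

>>> play_rows --grip '[-1,-1,-1]' --travel '[[0,0,-0.03],[0,0,-0.03],[0,0,-0.03]]' --rot '[[0,0,0],[0,0,0],[0,0,0]]'

```text
time_s: 5.25
position: [0.5439, -0.0996, 0.0346]
eef_rot: [0.72, 0.694, -0.0, 0.0]
force: [1.3, -0.0, -0.0]
gripper_width: 0.0002
gripper_force: 0.4
```

```bash
python3 - <<'E'
from h import *
c=snap('wrist','w3'); s=read_state(); print(s['position'],s['force'])
cv2.imwrite('pics/v3.png',cv2.resize(c['frame'][100:400,170:390],None,fx=2,fy=2)[:,:,::-1])
E
```

```text
[ 0.54384969 -0.09960904  0.03455981] [ 0.55252575 -0.14591468  0.76359852]
```

View pics/v3.png

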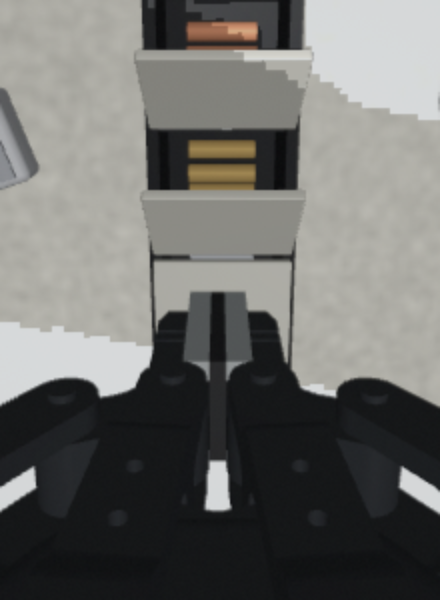

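The wrist view shows lid 1 flat under the fingertips at z ≈ 34.6 mm with almost no force, and lids 2 and 3 still open. I'll repeat this one pitch at a time, approaching each lid 3.5 mm higher to keep the push small.

>>> play_rows --grip '[-1,-1,-1,-1,-1,-1,-1,-1,-1,-1]' --travel '[[0,0.2,0.35],[0,0.7,0.35],[0,1.1,0.35],[0.1,1.5,0.35],[0.1,1.9,0.35],[0.1,2.3,0.35],[0.1,2.7,0.25],[0.1,3.1,0.1],[0.1,3.1,0.01],[0.1,3.1,0.01]]' --rot '[[0,0,0],[0,0,0],[0,0,0],[0,0,0],[0,0,0],[0,0,0],[0,0,0],[0,0,0],[0,0,0],[0,0,0]]'

```text
time_s: 6.3
position: [0.5448, -0.0683, 0.0346]
eef_rot: [0.72, 0.694, 0.0, -0.0]
force: [0.1, 0.1, 1.6]
gripper_width: 0.0003
gripper_force: 0.5
```

>>> play_rows --grip '[-1,-1,-1,-1,-1,-1,-1,-1,-1,-1]' --travel '[[0,0.2,0.35],[0,0.7,0.35],[0,1.1,0.35],[0.1,1.5,0.35],[0.1,1.9,0.35],[0.1,2.3,0.35],[0.1,2.7,0.25],[0.1,3.1,0.1],[0.1,3.1,0],[0.1,3.1,0]]' --rot '[[0,0,0],[0,0,0],[0,0,0],[0,0,0],[0,0,0],[0,0,0],[0,0,0],[0,0,0],[0,0,0],[0,0,0]]'

```text
time_s: 7.3
position: [0.5458, -0.0373, 0.0346]
eef_rot: [0.72, 0.694, 0.0, -0.0]
force: [0.6, 0.6, 0.7]
gripper_width: -0.0001
gripper_force: 0.5
```

```bash
python3 - <<'E'
from h import *
c=snap('wrist','w4'); s=read_state(); print(s['position'],s['force'])
cv2.imwrite('pics/v4.png',cv2.resize(c['frame'][0:400,150:410],(520,600))[:,:,::-1])
E
```

```text
[ 0.54584324 -0.0374157   0.03457158] [-0.47952319 -0.00817906  0.69493699]
```

View pics/v4.png

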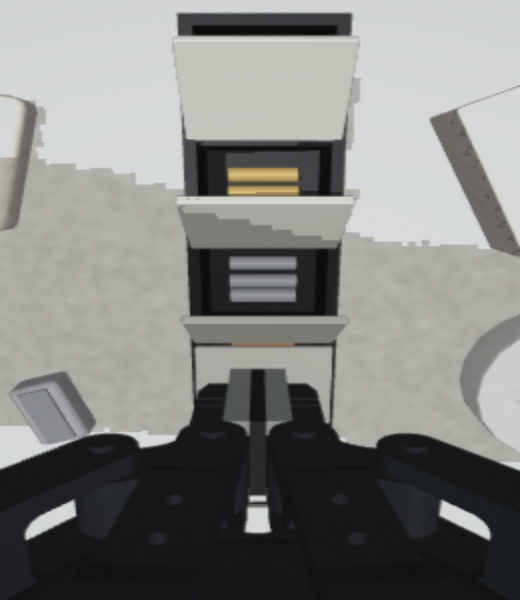

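Lid 3 is shut under the tips, and lids 4–6 (rows ~330, 220 and 90) still stand open. The fingers are about 1 mm left of centre, which is fine.

>>> play_rows --grip '[-1,-1,-1,-1,-1,-1,-1,-1,-1,-1]' --travel '[[0,0.2,0.35],[0.1,0.7,0.35],[0.1,1.1,0.35],[0.1,1.5,0.35],[0.2,1.9,0.35],[0.2,2.3,0.35],[0.2,2.7,0.25],[0.2,3.1,0.1],[0.2,3.1,0],[0.2,3.1,0]]' --rot '[[0,0,0],[0,0,0],[0,0,0],[0,0,0],[0,0,0],[0,0,0],[0,0,0],[0,0,0],[0,0,0],[0,0,0]]'

```text
time_s: 8.35
position: [0.5478, -0.0063, 0.0346]
eef_rot: [0.72, 0.694, 0.0, -0.0]
force: [-0.2, 0.8, 0.6]
gripper_width: 0.0002
gripper_force: 0.5
```

>>> play_rows --grip '[-1,-1,-1,-1,-1,-1,-1,-1,-1,-1]' --travel '[[0,0.2,0.35],[0,0.7,0.35],[0,1.1,0.35],[0.1,1.5,0.35],[0.1,1.9,0.35],[0.1,2.3,0.35],[0.1,2.7,0.25],[0.1,3.1,0.1],[0.1,3.1,0],[0.1,3.1,0]]' --rot '[[0,0,0],[0,0,0],[0,0,0],[0,0,0],[0,0,0],[0,0,0],[0,0,0],[0,0,0],[0,0,0],[0,0,0]]'

```text
time_s: 9.35
position: [0.5488, 0.0247, 0.0346]
eef_rot: [0.72, 0.694, 0.0, -0.0]
force: [-1.0, 0.2, 1.7]
gripper_width: 0.0
gripper_force: 0.5
```

>>> play_rows --grip '[-1,-1,-1,-1,-1,-1,-1,-1,-1,-1,-1,-1]' --travel '[[0,0.2,0.35],[0,0.7,0.35],[0,1.1,0.35],[0.1,1.5,0.35],[0.1,1.9,0.35],[0.1,2.3,0.35],[0.1,2.7,0.25],[0.1,3.1,0.1],[0.1,3.1,0],[0.1,3.4,0],[0.1,3.9,0],[0.2,4.4,0.01]]' --rot '[[0,0,0],[0,0,0],[0,0,0],[0,0,0],[0,0,0],[0,0,0],[0,0,0],[0,0,0],[0,0,0],[0,0,0],[0,0,0],[0,0,0]]'

```text
time_s: 10.55
position: [0.5507, 0.0687, 0.0346]
eef_rot: [0.72, 0.694, -0.0, -0.0]
force: [0.1, 0.3, -0.1]
gripper_width: 0.0001
gripper_force: 0.0
```

>>> play_rows --grip '[-1,-1,-1,-1,-1,-1,-1,-1,-1,-1,-1,-1]' --travel '[[0,0,0.5],[0,0,2],[0,0,5],[0,0,9],[0,0,13],[0,0,17],[0,-2,21],[0,-6,23],[0,-10,23],[0,-12,23],[0,-12,23],[0,-12,23]]' --rot '[[0,0,0],[0,0,0],[0,0,0],[0,0,0],[0,0,0],[0,0,0],[0,0,0],[0,0,0],[0,0,0],[0,0,0],[0,0,0],[0,0,0]]'

```text
time_s: 11.75
position: [0.5506, -0.0517, 0.2648]
eef_rot: [0.72, 0.694, 0.0, -0.0]
force: [-0.6, -0.1, 0.2]
gripper_width: 0.0002
gripper_force: 0.0
```

```bash
python3 - <<'E'
from h import *
c=snap('wrist','w5'); s=read_state(); print(s['position'],s['force'],s['time_s'])
d=snap('scene','s5')
a=cv2.resize(d['frame'][180:280,220:330],(440,400)); w=cv2.resize(c['frame'][60:260,200:380],(360,400))
cv2.imwrite('pics/v5.png',np.hstack([a,w])[:,:,::-1])
E
```

```text
[ 0.55058114 -0.05108414  0.26463904] [-0.5464801   0.24408152 -0.40163752] 11.8
```

View pics/v5.png

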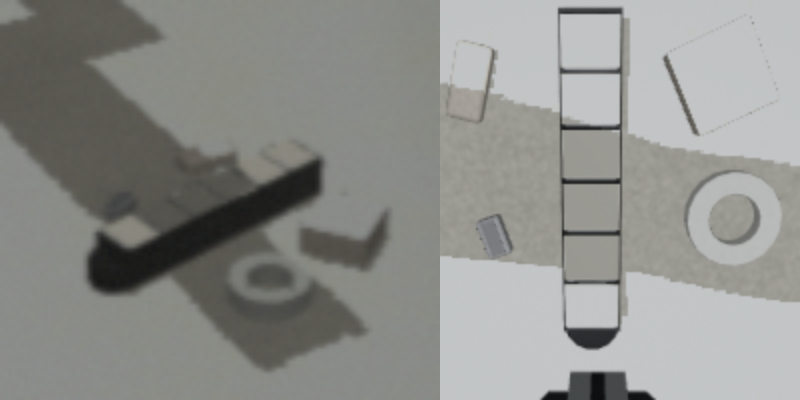

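Both views show all six lids flat, the organiser where it was, the bystanders untouched and the hand clear.

```bash
python3 -c "
from bench import finish_job; print(finish_job())"
```

```text
the job is handed in; nothing more can be done
None
```

All six lids were laid shut in order from the nose end with at most about 2 N measured at the end of each move. The organiser and the other things look unmoved in the last pictures, the hand is clear, and the job was handed in at about 12 s.

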